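# Lock the port plug into the moulding pot's cam coupler

### The job

Close the moulding pot's filling port: put the middle-sized of the three steel plugs into the coupler on the lid, its crossbar square to the line of the cam arms, and press it fully home past the stiff gasket onto its stop with about 20 N (much more would damage it). Then swing both cam arms down together, neither far ahead of the other and without straining them, until both lie tight along the coupler. Let go, leaving the other two plugs, the bottle, the cup and the foot where they stand.

Things in the scene. Friction and masses are not known exactly. Their poses are not given: they have to be found in the camera images.
- pot: Fixed grey pot, dark steel lid 190 mm across, 85 mm above the counter. On it a steel coupler, mouth up: 45 mm outer, 34 mm bore. It is screwed on a threaded stub, firm but 0 to 12 mm up (unknown): its rim is 166 to 178 mm above the counter. Origin: on the counter on the coupler's axis, z up. The cam arms are on its +y and -y sides, where the rim is slotted.
- port (a point): Point on the coupler's axis at the lid's top, 85 mm above the counter. Axes as the pot's. A stiff gasket in the bore starts 5 to 7 mm above the bore's stop; it slides down under 5 to 10 N and hardly springs back. With the plug over 1.5 mm above the stop the arms jam on its head.
- stop (a joint): Hard stop in the bore, a steel ledge 39.6 mm below the rim, on which the plug's underside stands when home. It does not move: its value stays 0.
- cam_a (a joint): Cam arm on the pot's +y side. 0: open, pointing outward, 20 degrees above level; 1.92 rad: fully down beside the coupler. Starts at 0 to 0.3, stays where left (stiff, 0.12 N m). Hinge along the pot's x, 23 mm from the coupler's axis, 6 mm below the rim. In the last 0.5 rad its nose enters the plug's groove, over the head. Bar sizes: see cam_b.
- cam_b (a joint): The same cam arm, mirrored, on the pot's -y side. Each arm is a flat aluminium bar 12 mm wide, 6 mm thick, reaching 57 mm from its hinge; its outer (when open: upper) face runs 8 mm off the hinge line, so fully down both bars measure 62 mm over their outer faces. Spread fingers pushed down over both, then closed, bring them down.
- plug: Plug that fits: loose steel, 130 to 210 g, upright on its head. Head 32 mm wide, 12 mm high, chamfered foot, sloped top; neck 12 mm wide (the groove); crossbar 44 (plug x) x 14 x 18 mm high, from 42 to 60 mm above the origin. Origin: centre of the underside, z up. Hold it by the bar's two ends. Home, the bar lies along the pot's x, either way round, 2 mm over the rim.
- plug_large: Bystander: larger plug of the same form, head 48 mm wide, 60 mm tall; too big. Origin: centre of its underside.
- plug_small: Bystander: smaller plug of the same form, head 22 mm wide, 44 mm tall; too small. Origin: centre of its underside.
- silicone: Bystander: white bottle, 60 mm in diameter, 150 mm tall. Origin: centre of its underside.
- cup: Bystander: clear cup, 70 mm in diameter, 80 mm tall. Origin: centre of its underside.
- cast_foot: Bystander: skin-coloured foot with a plaster shank, about 200 mm long, 120 mm tall. Origin: on the counter under the shank.
Not all that is in view belongs to the job. Of the things that look like the pot, the middle-sized one is meant.

How it is judged:
By the outcome, as a careful person would: the job done as asked, in the order asked, and still so for the second after the job is handed in, with the robot touching nothing.
It also fails if it takes over 72 s, if anything falls off the work surface, if the arm or the gripper's body presses on something with over 40 N, if the wrist force passes 120 N, or if a joint passes its speed limit or range.

### The arm

A 7-joint arm with a two-finger parallel gripper is mounted at the origin on the work surface. World frame = base frame: x ahead of the robot, y to its left, z up, the work surface at z = 0. Lengths are in m, angles in rad, forces in N, time in s.
With the tool pointing down it reaches from about 0.35 to 0.9 m from the base axis. Payload 8.1 kg.
Tool frame: the origin (TCP) lies midway between the tips of the shut fingers; the grasp point (between the pads) lies arm.grip_point_offset behind it (arm.grip_point_offset is the distance from the TCP to the grasp point, in m); y points along the fingers, z is the direction in which the jaws open and shut, and the axes are right-handed (so a half turn about y gives the same grasp; the last joint's range is limited). The gripper opens to 92 mm and grips with 3 to 60 N. Pads are 19 mm wide; open, the fingers measure 130 mm over their backs; the gripper's body (75 mm by 190 mm) begins 47 mm behind the grasp point.
Start: joints at [-1.438, 0.434, 0.025, 1.573, -0.012, 1.134, -0.075], TCP at [0.146, 0.608, 0.227] pointing down, gripper open.
Joint ranges: [-2.62, 2.62], [-0.44, 2.09], [-1.27, 1.32], [0.08, 2.57], [-1.32, 4.46], [0.12, 2], [-2.74, 2.74]. Speed limits (rad/s): [2.22, 2.22, 3.01, 3.01, 3.14, 3.14, 3.14].

### API

Orientations are given as a rotation vector (axis times angle).
In Python, from cell import arm, get_image, camera_info gives the robot as it stands.
- The arm moves only by the tool carry_out, never from a script. Its argument "steps" is one flat list of numbers, 5 for each row, row after row: the opening, from 0 (shut) to 1 (fully open), then the shift along the world's x, y, z in units of 0.1 m (1.0 is 0.1 m), then the turn about the world's z in units of 45 degrees (1.0 is 45 degrees). In form: [hand, dx, dy, dz, spin, hand, dx, dy, dz, spin, ...]. A call has 1 to 12 rows; each row is the pose to reach, as a shift and turn from the pose commanded when the call began; what a row does not reach only later rows make up. A row lasts 1/10 s, in which the tool goes at most 50 mm and 8.59 degrees, less where a joint would pass 70% of its speed; a pose out of reach is approached as far as the arm can. A call with a number of a shift or a turn outside -1 to 1 is refused whole. A call with a gripper value outside its range is refused whole. The fingers move at their own pace and stop on an object; "grip_force" is the grip in N (left out, the last holds). Time passes only in rows, so rows that repeat a pose let the fingers close. It gives the time, the measured TCP pose, the force and the opening at its end, in the units of the state.
- arm.observe(): the state, without advancing time (a new reading comes with each control period).
- get_image(name): name is "scene" or "top" or "wrist"; returns (picture, depth): 384x512x3 uint8, red, green, blue; 384x512 float32, m along the optical axis (not along the pixel's ray), 0 where there is no reading.
- camera_info(name): a dict with "fovy" (degrees; the focal length in pixels is half the picture's height over the tangent of half this angle, whatever the lens; pixels are square), "cx", "cy" (the principal point, pixels), "R" (3x3) and "t" (3): a world point X has camera coordinates R X + t; the wrist camera has in their place "tool_from_camera" (4x4, takes a point from camera to tool coordinates, whose origin is the TCP and whose axes are the tool frame's). Camera axes: x right, y down, z forward; pixel columns grow to the right and rows downward; lengths in m; the calibration is good to about 2 mm. The wrist camera is an equidistant fisheye: a pixel r from the principal point sees the ray r / f radians off the axis. A picture is of the moment at which its call begins: read the wrist's pose just before it. camera_info takes no time and is no camera call.
- arm.sign_off(): hands the job in, once; it reports no verdict.
The state is a dict: "clock": time; "joints": joint angles; "dq": joint speeds; "joint_efforts": joint torques, N m; "position": TCP position; "ee_rot": TCP orientation; "force": force on the tool from outside, world axes, zero at the start; "ft_torque": the same for the moment, N m; "width": opening from 0.0 (shut) to 1.0 (fully open).
Only numpy, scipy, OpenCV 4.12 (cv2) and the standard library are available. Lean on these libraries where they do the work, as an engineer would, in place of code of your own. Each camera call takes 0.05 s, during which the arm holds its last target. There are 200 camera calls.

## Working session

There is one attempt and no reset: what is moved stays moved. The work goes in short steps, Python scripts to look and compute and a tool call to move; the robot and the scene stay as the last step left them, time stands still between calls to the robot, and variables do not carry over. Pictures are saved under pics/ and viewed, about 8 in all and at most 12, crops included, and the job is handed in when it is done.

Besides the shell and the picture viewer there is one more tool, called after "Request:" in YAML: its name, and indented under it one key for each argument. carry_out: Moves the arm, as the interface text tells. Shifts and turns lie within -1 to 1; 1 stands for 0.1 m of shift or 45 degrees of turn. Its arguments: {"type":"object","properties":{"steps":{"type":"array","items":{"type":"number"}},"grip_force":{"type":"number"}},"required":["steps"]}

```bash
mkdir -p pics; ls
cat > h.py <<'E'
import numpy as np, cv2
from cell import arm, get_image, camera_info
from scipy.spatial.transform import Rotation as Ro
def grab(n):
    s=arm.observe(); im,d=get_image(n); np.savez(f'{n}.npz',im=im,d=d,p=s['position'],r=s['ee_rot']); return im,d,s
def cloud(n):
    z=np.load(f'{n}.npz'); im,d=z['im'],z['d']; c=camera_info(n)
    f=192/np.tan(np.radians(c['fovy'])/2); v,u=np.mgrid[:384,:512]; x=u-c['cx'];y=v-c['cy']
    if n=='wrist':
        r=np.hypot(x,y)+1e-9;t=r/f;P=np.stack([x/r*np.tan(t)*d,y/r*np.tan(t)*d,d],-1)
        T=np.array(c['tool_from_camera']);P=P@T[:3,:3].T+T[:3,3]
        R=Ro.from_rotvec(z['r']).as_matrix();P=P@R.T+z['p']
    else:
        P=np.stack([x/f*d,y/f*d,d],-1); P=(P-np.array(c['t']))@np.array(c['R'])
    P[d<=0]=np.nan
    return im,P
E
python3 - <<'E'
from h import *
print(arm.observe(), arm.grip_point_offset)
for n in('top','scene'):
    im,d,s=grab(n); cv2.imwrite(f'pics/{n}0.png',im[...,::-1])
    print(n,camera_info(n))
print(camera_info('wrist'))
E
```

```text
pics
{'clock': 0.0, 'joints': array([-1.43760303,  0.43518742,  0.02497117,  1.57408761, -0.01161373,
        1.13398334, -0.07508562]), 'dq': array([-0.00015493,  0.00184594,  0.00016998, -0.00011216, -0.00062349,
        0.00089925,  0.00105286]), 'joint_efforts': array([-3.93989612e-04, -6.67871261e+01,  9.84526277e-01, -3.14455390e+01,
       -6.07515872e-02,  4.29913437e-02,  1.66716259e-04]), 'position': array([0.14594139, 0.60720682, 0.2259707 ]), 'ee_rot': array([-1.56437488,  0.18524218, -0.18515654]), 'force': array([-0.4673856 , -0.06308653,  0.03443312]), 'ft_torque': array([ 0.00900808, -0.00558399,  0.01232215]), 'width': 1.0027581591478834} 0.0188
top {'fovy': 43.620027914247274, 'cx': 252.76310440164318, 'cy': 194.24012618518046, 'R': array([[-0.01940431, -0.99976576, -0.00958674],
       [-0.99826178,  0.01990704, -0.05547191],
       [ 0.05564976,  0.00849368, -0.99841422]]), 't': array([0.12691961, 0.51735856, 1.45794449])}
scene {'fovy': 56.1781364481395, 'cx': 255.4068881381004, 'cy': 187.5490049322158, 'R': array([[ 0.50059041,  0.86544015,  0.02055681],
       [ 0.50564827, -0.27303921, -0.81839442],
       [-0.70265857,  0.42007491, -0.57428912]]), 't': array([-0.36479788, -0.12033819,  1.37262762])}
{'fovy': 65.70646984690485, 'cx': 255.4575374998098, 'cy': 195.04226097319665, 'tool_from_camera': array([[-1.87635433e-04,  9.61147201e-01,  2.76036272e-01,
        -7.29227027e-02],
       [-4.36252369e-05, -2.76036284e-01,  9.61147215e-01,
        -1.57758021e-01],
       [ 9.99999981e-01,  1.68303126e-04,  9.37244620e-05,
        -4.92205801e-04],
       [ 0.00000000e+00,  0.00000000e+00,  0.00000000e+00,
         1.00000000e+00]])}
```

View pics/top0.png

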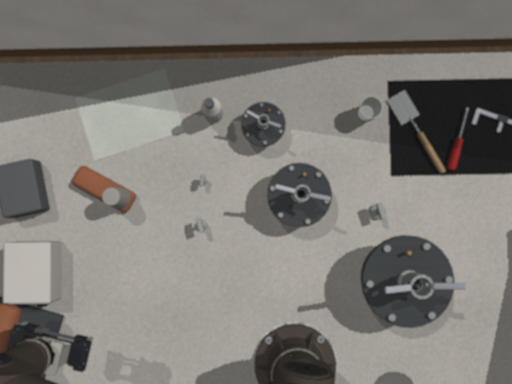

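View pics/scene0.png

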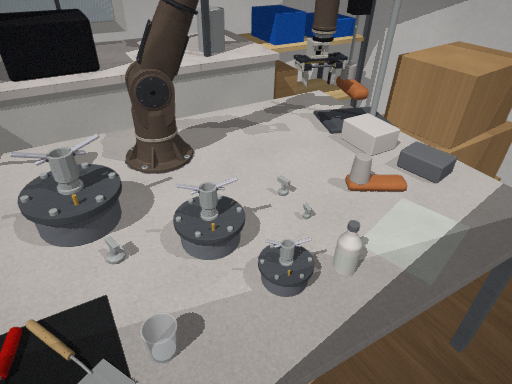

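The top view shows three pots: small (264,123), middle (300,195) and large (407,282). It also shows three plugs: (203,182), (199,226) and (376,212). Middle pot = (300,195), and the middle plug is probably (199,226). I'll check both by size and with an enlarged crop.

Run:
```python
from h import *
im,P=cloud('top')
for nm,(u,v) in dict(p1=(203,182),p2=(199,226),p3=(376,212)).items():
    for n in ('top',):
        w=P[v-16:v+17,u-16:u+17].reshape(-1,3); w=w[np.isfinite(w).all(1)]
        m=w[:,2]>0.012; q=w[m]; hi=q[q[:,2]>q[:,2].max()-0.02]
        print(nm,len(q),'zmax',q[:,2].max().round(4),'mean',q.mean(0).round(4),'hi',hi.mean(0).round(4),len(hi),'ext',np.ptp(q,axis=0).round(3),'pca',np.degrees(np.arctan2(*np.linalg.svd((hi-hi.mean(0))[:,:2])[2][0][::-1])).round(1), 'floor',np.nanmedian(w[~m][:,2]).round(4))
for nm,(u,v) in dict(s=(264,123),m=(300,195),l=(407,282)).items():
    w=P[v-48:v+49,u-48:u+49].reshape(-1,3); w=w[np.isfinite(w).all(1)]
    h=np.histogram(w[:,2],bins=np.arange(0,.3,.005)); print(nm,[(round(b,3),int(c)) for c,b in zip(*h) if c>15])
im,P2=cloud('scene')
a=cv2.resize(im[165:305,160:370],None,fx=3.5,fy=3.5,interpolation=3)
cv2.imwrite('pics/c1.png',a[...,::-1])
z=P[160:230,265:340]; w=z.reshape(-1,3); lid=w[abs(w[:,2]-.085)<.006]
c,r=cv2.minEnclosingCircle(lid[:,:2].astype(np.float32)); print('lid',c,r,lid.mean(0))
for nm,Q in(('top',P),('scene',P2)):
    w=Q.reshape(-1,3); w=w[np.isfinite(w).all(1)]; k=(np.hypot(w[:,0]-c[0],w[:,1]-c[1])<.09)&(w[:,2]>.13); a=w[k]
    print(nm,len(a),a.mean(0),a[:,2].max(),np.degrees(np.arctan2(*np.linalg.svd((a-a.mean(0))[:,:2])[2][0][::-1])))
    np.save(f'arms_{nm}.npy',a)
```

```text
p1 56 zmax 0.0504 mean [0.5641 0.2695 0.0402] hi [0.564  0.2702 0.0437] 49 ext [0.031 0.016 0.037] pca 166.7 floor -0.0007
p2 98 zmax 0.0664 mean [0.4291 0.2749 0.0489] hi [0.4283 0.2768 0.0581] 74 ext [0.042 0.025 0.054] pca -165.2 floor -0.0007
p3 183 zmax 0.0657 mean [ 0.4589 -0.2591  0.0412] hi [ 0.4601 -0.2626  0.0584] 100 ext [0.048 0.046 0.054] pca -163.6 floor -0.0008
s [(np.float64(0.0), 2772), (np.float64(0.005), 290), (np.float64(0.05), 99), (np.float64(0.055), 626), (np.float64(0.06), 555), (np.float64(0.065), 88), (np.float64(0.075), 34), (np.float64(0.08), 132), (np.float64(0.085), 115), (np.float64(0.09), 51), (np.float64(0.095), 22), (np.float64(0.1), 26), (np.float64(0.11), 20), (np.float64(0.115), 44), (np.float64(0.12), 24), (np.float64(0.125), 29)]
m [(np.float64(0.0), 2176), (np.float64(0.005), 223), (np.float64(0.075), 207), (np.float64(0.08), 1460), (np.float64(0.085), 1030), (np.float64(0.09), 129), (np.float64(0.095), 18), (np.float64(0.13), 17), (np.float64(0.135), 48), (np.float64(0.14), 39), (np.float64(0.145), 18), (np.float64(0.17), 48), (np.float64(0.17
[... 355 characters left out ...]
, 35), (np.float64(0.17), 99), (np.float64(0.175), 48), (np.float64(0.18), 25), (np.float64(0.185), 30), (np.float64(0.19), 20), (np.float64(0.195), 21), (np.float64(0.2), 20), (np.float64(0.205), 18), (np.float64(0.21), 29), (np.float64(0.215), 30), (np.float64(0.22), 78), (np.float64(0.225), 141), (np.float64(0.23), 75), (np.float64(0.235), 85), (np.float64(0.24), 54), (np.float64(0.245), 65), (np.float64(0.25), 34)]
lid (0.5118741989135742, -0.018464980646967888) 0.0949995368719101 [ 0.51059169 -0.01687612  0.08445566]
top 415 [ 0.51207495 -0.01908648  0.16869652] 0.2011531079987938 -104.11924203019558
scene 649 [ 0.51814442 -0.02174001  0.16911028] 0.20009273562503513 -104.06765539264144
```

View pics/c1.png

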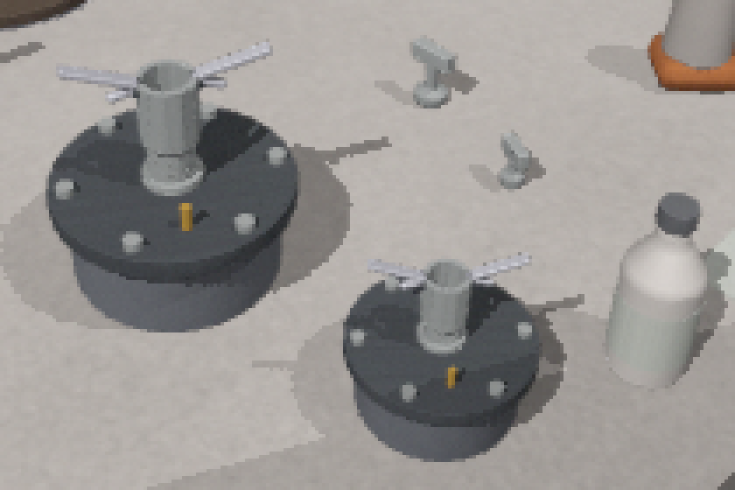

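The crop shows the middle pot at left with a flat slotted coupler and both arms open. The middle plug stands upright on its head at crop (432,70) and the smaller plug at (513,160). The plug top measures 0.060–0.066 m and its head is narrower than the large one's (376,212 in top), so p2 at about (0.429, 0.277) is the one to use. The pot at (0.511,-0.018) has its lid at 0.085 m with a 95 mm radius, which matches the description. Next I'll move over the plug and look.

Run:
```python
from h import *
s=arm.observe(); print(Ro.from_rotvec(s['ee_rot']).as_matrix().round(3))
```

```text
[[ 0.972 -0.     0.234]
 [-0.234 -0.001  0.972]
 [ 0.    -1.    -0.001]]
```

Request:
carry_out:
  steps: [1, 0.4, -0.45, 0, 0, 1, 0.9, -0.9, 0, 0, 1, 0.9, -0.9, 0, 0]

```text
clock: 0.4
position: [0.2393, 0.5144, 0.2264]
ee_rot: [-1.564, 0.187, -0.189]
force: [0.4, -0.3, 0.6]
width: 1.003
```

Request:
carry_out:
  steps: [1, 0.4, -0.45, 0, 0, 1, 0.9, -0.9, 0, 0, 1, 0.9, -0.9, 0, 0]

```text
clock: 0.7
position: [0.3292, 0.4239, 0.2266]
ee_rot: [-1.564, 0.188, -0.189]
force: [-0.0, 0.1, 0.6]
width: 1.001
```

Request:
carry_out:
  steps: [1, 0.4, -0.45, 0, 0, 1, 0.8, -0.9, 0, 0, 1, 0.8, -0.9, 0, 0]

```text
clock: 1.0
position: [0.4093, 0.3329, 0.2267]
ee_rot: [-1.564, 0.189, -0.191]
force: [0.1, 0.4, 0.4]
width: 0.998
```

Request:
carry_out:
  steps: [1, 0.1, -0.3, -0.3, -0.19, 1, 0.2, -0.55, -0.6, -0.38, 1, 0.2, -0.55, -0.8, -0.57, 1, 0.2, -0.55, -0.8, -0.76, 1, 0.2, -0.55, -0.8, -0.9, 1, 0.2, -0.55, -0.8, -0.9]

```text
clock: 1.6
position: [0.4257, 0.2825, 0.1463]
ee_rot: [-1.443, 0.737, -0.737]
force: [-0.2, -0.0, 0.3]
width: 1.002
```

Request:
carry_out:
  steps: [1, 0, 0, 0, -0.19, 1, 0, 0, 0, -0.38, 1, 0, 0, 0, -0.46, 1, 0, 0, 0, -0.46, 1, 0, 0, 0, -0.46]

```text
clock: 2.1
position: [0.4259, 0.2828, 0.1467]
ee_rot: [-1.325, 1.007, -1.007]
force: [0.2, 0.1, 0.9]
width: 1.004
```

Run:
```python
from h import *
im,d,s=grab('wrist'); cv2.imwrite('pics/w1.png',im[...,::-1])
R=Ro.from_rotvec(s['ee_rot']).as_matrix(); print(s['position'],R.round(3),np.degrees(np.arctan2(R[1,2],R[0,2])))
im,P=cloud('wrist'); w=P.reshape(-1,3); k=np.isfinite(w).all(1)&(np.hypot(w[:,0]-.43,w[:,1]-.277)<.045)
w=w[k]; print(np.percentile(w[:,2],[1,50,99]),np.histogram(w[:,2],bins=np.arange(-.01,.1,.005)))
b=w[(w[:,2]>.052)&(w[:,2]<.068)]
r=cv2.minAreaRect(b[:,:2].astype(np.float32)*1000); print(len(b),r,b.mean(0))
```

```text
[0.42591554 0.28276324 0.14674447] [[ 0.268 -0.     0.963]
 [-0.963 -0.     0.268]
 [ 0.    -1.    -0.   ]] 15.538537374451803
[-0.00122321  0.24971409  0.2661694 ] (array([   0, 2375, 1607,   26,  254,  130,   14,   16,   14,    7,   21,
         71,   75,  605,  181,    0,    0,    0,    0,    0,    0]), array([-0.01 , -0.005,  0.   ,  0.005,  0.01 ,  0.015,  0.02 ,  0.025,
        0.03 ,  0.035,  0.04 ,  0.045,  0.05 ,  0.055,  0.06 ,  0.065,
        0.07 ,  0.075,  0.08 ,  0.085,  0.09 ,  0.095]))
834 ((430.1996765136719, 276.7353210449219), (43.93581771850586, 14.01053237915039), 14.797128677368164) [0.42994572 0.27748893 0.05897945]
```

View pics/w1.png

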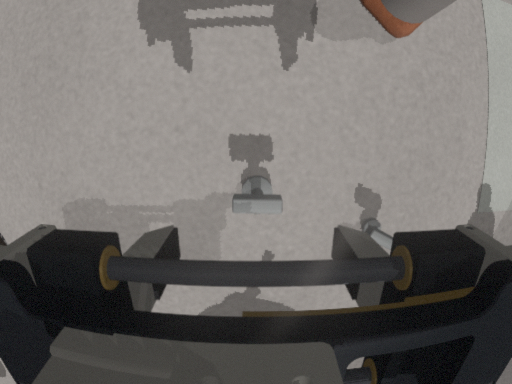

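The bar measures 44×14 mm, centred at (0.4302, 0.2767), yaw 14.8° and top about 0.060 m, all matching the middle plug. In the picture it sits at (257,203).

Request:
carry_out:
  steps: [1, 0.043, -0.06, 0, -0.017, 1, 0.043, -0.06, -0.4, -0.017, 1, 0.043, -0.06, -0.8, -0.017, 1, 0.043, -0.06, -1.0, -0.017, 1, 0.043, -0.06, -1.0, -0.017, 1, 0.043, -0.06, -1.0, -0.017]

```text
clock: 2.75
position: [0.4308, 0.2763, 0.0471]
ee_rot: [-1.319, 1.021, -1.021]
force: [-0.4, 0.2, 0.1]
width: 1.0
```

Request:
carry_out:
  steps: [0.4, 0, 0, -0.02, 0, 0.4, 0, 0, -0.02, 0, 0.4, 0, 0, -0.02, 0, 0.4, 0, 0, -0.02, 0, 0.4, 0, 0, -0.02, 0, 0.4, 0, 0, -0.02, 0]
  grip_force: 40

```text
clock: 3.35
position: [0.4304, 0.2768, 0.0449]
ee_rot: [-1.318, 1.02, -1.02]
force: [1.3, 0.1, -0.9]
width: 0.531
```

Request:
carry_out:
  steps: [0, 0, 0, -0.02, 0, 0, 0, 0, -0.02, 0, 0, 0, 0, -0.02, 0, 0, 0, 0, -0.02, 0, 0, 0, 0, -0.02, 0, 0, 0, 0, -0.02, 0]
  grip_force: 50

```text
clock: 3.95
position: [0.4304, 0.2769, 0.0438]
ee_rot: [-1.318, 1.021, -1.02]
force: [-4.8, -1.8, 19.5]
width: 0.478
```

Request:
carry_out:
  steps: [0, 0, 0, 0.3, 0, 0, 0, 0, 0.7, 0, 0, 0, 0, 1.0, 0, 0, 0, 0, 1.0, 0]

```text
clock: 4.35
position: [0.4323, 0.2779, 0.1461]
ee_rot: [-1.312, 1.019, -1.021]
force: [1.0, 0.8, -1.2]
width: 0.471
```

Request:
carry_out:
  steps: [0, 0, -0.1, 0.4, 0, 0, 0.3, -0.3, 0.8, -0.15, 0, 0.5, -0.6, 1, -0.3, 0, 0.5, -0.9, 1, -0.45, 0, 0.5, -0.9, 1, -0.6, 0, 0.5, -0.9, 1, -0.64, 0, 0.5, -0.9, 1, -0.64]

```text
clock: 5.05
position: [0.4797, 0.1874, 0.2418]
ee_rot: [-1.084, 1.389, -1.388]
force: [-0.0, 0.1, -1.5]
width: 0.474
```

Request:
carry_out:
  steps: [0, 0.2, -0.3, 0.2, 0, 0, 0.5, -0.7, 0.2, 0, 0, 0.5, -1, 0.2, 0, 0, 0.5, -1, 0.2, 0, 0, 0.5, -1, 0.2, 0]

```text
clock: 5.55
position: [0.5301, 0.0871, 0.2621]
ee_rot: [-1.083, 1.39, -1.389]
force: [0.0, 0.4, -2.8]
width: 0.477
```

Run:
```python
from h import *
im,d,s=grab('wrist'); cv2.imwrite('pics/w2.png',im[...,::-1])
R=Ro.from_rotvec(s['ee_rot']).as_matrix(); print(s['position'],s['force'],s['width'],np.degrees(np.arctan2(R[1,2],R[0,2])))
im,P=cloud('wrist'); w=P.reshape(-1,3); w=w[np.isfinite(w).all(1)]
# plug in the hand, tool frame
t=(w-s['position'])@R; b=t[(abs(t[:,2])<.024)&(abs(t[:,0])<.02)&(t[:,1]>-.03)&(t[:,1]<.06)]
print('hand',len(b)); print(np.percentile(b,[1,25,50,75,99],axis=0).round(4))
c=np.array([.512,-.0185]); k=(np.hypot(*(w[:,:2]-c).T)<.1); w=w[k]
print(np.histogram(w[:,2],bins=np.arange(.06,.22,.005)))
```

```text
[0.53005985 0.08706629 0.26208269] [ 0.02510318  0.37337835 -2.80138177] 0.47709310903349084 -14.171223146095715
hand 4083
[[-0.0153 -0.0276 -0.0231]
 [-0.0076 -0.0156 -0.0096]
 [-0.0062 -0.0115  0.0002]
 [-0.002   0.0268  0.0103]
 [ 0.0039  0.0373  0.0234]]
(array([   0,   11,   96,   98, 2624, 1350,  140,    0,    0,    0,    0,
          0,    0,    0,    1,   66,  121,   96,   64,   69,   84,   98,
         88,  322,    0,    0,    0,    0,    0,    0,    0]), array([0.06 , 0.065, 0.07 , 0.075, 0.08 , 0.085, 0.09 , 0.095, 0.1  ,
       0.105, 0.11 , 0.115, 0.12 , 0.125, 0.13 , 0.135, 0.14 , 0.145,
       0.15 , 0.155, 0.16 , 0.165, 0.17 , 0.175, 0.18 , 0.185, 0.19 ,
       0.195, 0.2  , 0.205, 0.21 , 0.215]))
```

View pics/w2.png

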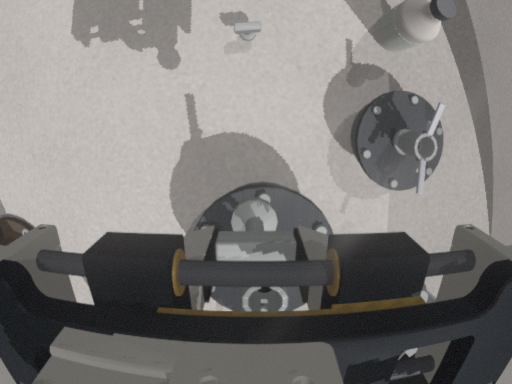

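The wrist view shows the plug held between the pads at about (255,245). The coupler is half hidden behind the gripper at about (265,300). I'll move past the pot so that it comes into the clear part of the image.

Request:
carry_out:
  steps: [0, -0.1, -0.4, 0.1, 0, 0, -0.2, -0.8, 0.1, 0, 0, -0.2, -1, 0.1, 0]

```text
clock: 5.9
position: [0.5092, -0.0148, 0.2729]
ee_rot: [-1.082, 1.39, -1.389]
force: [0.4, 0.4, -0.7]
width: 0.472
```

Request:
carry_out:
  steps: [0, -0.1, -0.4, 0, 0, 0, -0.2, -0.9, 0, 0, 0, -0.2, -0.9, 0, 0, 0, -0.2, -0.9, 0, 0, 0, -0.2, -0.9, 0, 0]

```text
clock: 6.4
position: [0.4908, -0.101, 0.2724]
ee_rot: [-1.083, 1.388, -1.387]
force: [0.1, 0.6, -2.1]
width: 0.47
```

```bash
cat > m.py <<'E'
from h import *
from scipy.optimize import least_squares
im,d,s=grab('wrist'); cv2.imwrite('pics/w3.png',im[...,::-1])
R=Ro.from_rotvec(s['ee_rot']).as_matrix(); print(s['position'],s['force'],s['width'],np.degrees(np.arctan2(R[1,2],R[0,2])))
im,P=cloud('wrist'); w=P.reshape(-1,3); w=w[np.isfinite(w).all(1)]
t=(w-s['position'])@R; t=t[(abs(t[:,2])<.017)&(abs(t[:,0])<.03)&(t[:,1]<.06)]
for a,b in((-.015,-.005),(-.005,.001),(.03,.038),(.036,.05)):
    q=t[(t[:,1]>a)&(t[:,1]<b)]; 
    if len(q)>5: print('hand y',a,b,len(q),np.percentile(q,[2,50,98],axis=0).round(4).tolist())
c=np.array([.512,-.0185]); w=w[(np.hypot(*(w[:,:2]-c).T)<.1)&(w[:,2]<.205)]
h=np.histogram(w[:,2],bins=np.arange(.07,.21,.004));print([(round(float(b),3),int(n)) for n,b in zip(*h) if n>8])
lid=w[abs(w[:,2]-.085)<.004]; print('lid z',np.median(lid[:,2]))
near=w[(np.hypot(*(w[:,:2]-c).T)<.03)]
print('near',[(round(float(b),3),int(n)) for n,b in zip(*np.histogram(near[:,2],bins=np.arange(.1,.21,.003))) if n>5])
np.save('pot.npy',w)
E
python3 m.py
```

```text
[ 0.49084165 -0.10095372  0.27244531] [ 0.12728578  0.57865751 -2.08341326] 0.4696393193274931 -14.060127235518152
hand y -0.015 -0.005 669 [[-0.0079, -0.015, -0.0162], [-0.0073, -0.0122, 0.0024], [0.003, -0.0053, 0.0163]]
hand y -0.005 0.001 208 [[-0.0079, -0.0049, -0.0163], [-0.0074, -0.0024, 0.0004], [-0.0069, 0.0002, 0.0162]]
hand y 0.03 0.038 509 [[-0.0157, 0.0301, -0.0145], [-0.0101, 0.0313, 0.0012], [0.0047, 0.0369, 0.0156]]
hand y 0.036 0.05 63 [[-0.0159, 0.0361, -0.014], [-0.0139, 0.038, 0.0005], [-0.0067, 0.0403, 0.0142]]
[(0.078, 10), (0.082, 14616), (0.086, 873), (0.09, 466), (0.102, 40), (0.13, 89), (0.134, 388), (0.138, 193), (0.142, 373), (0.146, 80), (0.15, 25), (0.154, 23), (0.158, 33), (0.162, 35), (0.166, 30), (0.17, 144), (0.174, 897), (0.178, 422), (0.182, 476), (0.186, 483), (0.19, 383), (0.194, 153)]
lid z 0.08475847591361661
near [(0.13, 79), (0.133, 57), (0.136, 358), (0.139, 176), (0.142, 362), (0.145, 62), (0.148, 37), (0.151, 17), (0.154, 17), (0.157, 27), (0.16, 17), (0.163, 30), (0.166, 16), (0.169, 61), (0.172, 152), (0.175, 839), (0.178, 228), (0.181, 24)]
```

View pics/w3.png

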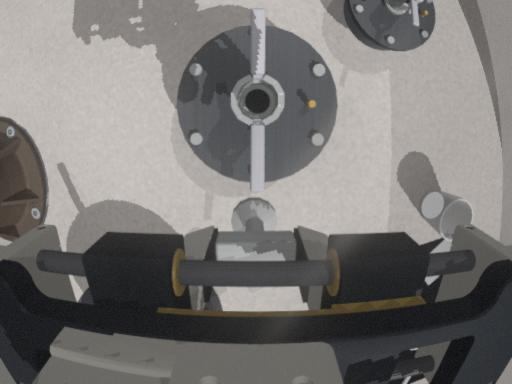

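The middle pot is in clear view with its bore at (258,98), its arms up and down the picture, and the held plug at (255,240). The rim is at about 0.177 m and the lid at 0.085 m. Now I'll fit the axis and yaw.

Run:
```python
from h import *
from scipy.optimize import least_squares
w=np.load('pot.npy'); c=np.array([.512,-.0185])
lid=w[abs(w[:,2]-.085)<.004]; 
arms=w[w[:,2]>.165]; arms=arms[np.hypot(*(arms[:,:2]-c).T)>.035]
A=arms[:,:2]-c; 
yaw=np.radians(76); e=np.array([np.cos(yaw),np.sin(yaw)])
for sg in(1,-1):
    a=arms[sg*(A@e)>0]; m=a[:,:2].mean(0); v=np.linalg.svd(a[:,:2]-m)[2][0]; v*=sg*np.sign(v@e)
    l=(a[:,:2]-c)@e*sg; k=np.polyfit(l,a[:,2],1)
    print(sg,len(a),m,'dir',np.degrees(np.arctan2(v[1],v[0])),'slope deg',np.degrees(np.arctan(k[0])),'z at .05',np.polyval(k,.05),'reach',l.max())
p,n=[arms[s*(A@e)>0][:,:2].mean(0) for s in(1,-1)]; print('line',np.degrees(np.arctan2(*(p-n)[::-1])),'perp offset mid',(p+n)/2)
for _ in range(4):
    d=w[:,:2]-c; r=np.hypot(*d.T); k=(abs(w[:,2]-.1765)<.004)&(r<.026)&(r>.014); q=w[k]; d=q[:,:2]-c; r=np.hypot(*d.T)
    th=np.arctan2(d[:,1],d[:,0]); rel=np.abs(np.sin(th-yaw)); B=((th+np.pi)/(2*np.pi)*36).astype(int)
    pts=[];rr=[]
    for b in range(36):
        s=(B==b)&(rel>.6)
        if s.sum()>6:
            o=np.percentile(r[s],94); i=np.percentile(r[s],6); t=np.median(th[s]); pts.append(c+(o+i)/2*np.array([np.cos(t),np.sin(t)])); rr.append((i,o))
    pts=np.array(pts); f=least_squares(lambda x:np.hypot(*(pts-x[:2]).T)-x[2],[*c,.02],loss='soft_l1',f_scale=.001); c=f.x[:2]
    print(len(pts),f.x.round(5),np.median(q[:,2]),np.median(rr,axis=0))
lc,lr=cv2.minEnclosingCircle(lid[:,:2].astype(np.float32)); print('lid',lc,lr)
```

```text
1 725 [0.527927   0.03409805] dir 74.50168418709242 slope deg 14.795449546493725 z at .05 0.1857103854024467 reach 0.07532197894975684
-1 760 [ 0.50086855 -0.072358  ] dir -104.34939171372747 slope deg 19.29244514635331 z at .05 0.18800129075281205 reach 0.07566111718235106
line 75.73884426794775 perp offset mid [ 0.51439778 -0.01912997]
22 [ 0.51432 -0.01958  0.01998] 0.17632053717008833 [0.01784619 0.02245739]
22 [ 0.51432 -0.01956  0.01998] 0.17632052741451923 [0.01759498 0.02234147]
22 [ 0.51433 -0.01956  0.01997] 0.17632053717008833 [0.01758792 0.02235691]
22 [ 0.51433 -0.01956  0.01997] 0.17632053717008833 [0.01756818 0.02235781]
lid (0.5142542719841003, -0.01959233731031418) 0.09527434408664703
```

The rim fit and the lid fit agree on the axis, (0.5143, -0.0196), within 0.1 mm. The rim is at 0.1763 m and the arm line at 75.7°, so the bar yaw of -14.3° matches the tool.

Request:
carry_out:
  steps: [0, 0.12, 0.4, 0, 0, 0, 0.235, 0.815, 0, 0, 0, 0.235, 0.815, 0, 0, 0, 0.235, 0.815, -0.2, 0, 0, 0.235, 0.815, -0.4, 0, 0, 0.235, 0.815, -0.4, 0, 0, 0.235, 0.815, -0.4, 0]

```text
clock: 7.15
position: [0.5139, -0.0208, 0.2329]
ee_rot: [-1.083, 1.389, -1.389]
force: [0.3, 0.2, -1.1]
width: 0.473
```

Run:
```python
from h import *
s=arm.observe(); print(s['position'],s['force'],s['ft_torque'])
```

```text
[ 0.51388284 -0.02078887  0.23288127] [ 0.32781825  0.153435   -1.11475548] [-0.07815849  0.01742143  0.02837967]
```

Request:
carry_out:
  steps: [0, 0.004, 0.01, 0, 0, 0, 0.004, 0.01, -0.05, 0, 0, 0.004, 0.01, -0.1, 0, 0, 0.004, 0.01, -0.13, 0, 0, 0.004, 0.01, -0.16, 0, 0, 0.004, 0.01, -0.16, 0]

```text
clock: 7.75
position: [0.514, -0.0209, 0.2163]
ee_rot: [-1.081, 1.391, -1.39]
force: [0.4, 0.4, -1.5]
width: 0.472
```

Request:
carry_out:
  steps: [0, 0.002, 0.006, -0.04, 0, 0, 0.002, 0.006, -0.08, 0, 0, 0.002, 0.006, -0.12, 0, 0, 0.002, 0.006, -0.16, 0, 0, 0.002, 0.006, -0.2, 0, 0, 0.002, 0.006, -0.2, 0]

```text
clock: 8.35
position: [0.514, -0.0202, 0.1961]
ee_rot: [-1.082, 1.391, -1.39]
force: [-0.3, -0.5, -1.1]
width: 0.472
```

It's in the bore with no side load. Next I'll go down to the gasket.

Request:
carry_out:
  steps: [0, 0, 0, -0.03, 0, 0, 0, 0, -0.06, 0, 0, 0, 0, -0.08, 0, 0, 0, 0, -0.1, 0, 0, 0, 0, -0.11, 0, 0, 0, 0, -0.12, 0, 0, 0, 0, -0.12, 0]
  grip_force: 60

```text
clock: 9.05
position: [0.5145, -0.0202, 0.185]
ee_rot: [-1.08, 1.39, -1.39]
force: [-1.5, 0.1, 3.8]
width: 0.474
```

Request:
carry_out:
  steps: [0, 0, 0, -0.01, 0, 0, 0, 0, -0.02, 0, 0, 0, 0, -0.03, 0, 0, 0, 0, -0.03, 0]

```text
clock: 9.45
position: [0.5145, -0.0202, 0.1821]
ee_rot: [-1.08, 1.39, -1.39]
force: [-2.6, 0.3, 5.0]
width: 0.474
```

Request:
carry_out:
  steps: [0, 0, 0, -0.005, 0, 0, 0, 0, -0.01, 0, 0, 0, 0, -0.01, 0]

```text
clock: 9.75
position: [0.5145, -0.0202, 0.1812]
ee_rot: [-1.08, 1.39, -1.39]
force: [-3.0, 1.1, 6.7]
width: 0.47
```

Request:
carry_out:
  steps: [0, 0, 0, -0.005, 0, 0, 0, 0, -0.01, 0, 0, 0, 0, -0.01, 0]

```text
clock: 10.05
position: [0.5146, -0.0202, 0.1809]
ee_rot: [-1.08, 1.391, -1.39]
force: [-5.6, 0.5, 15.6]
width: 0.471
```

Request:
carry_out:
  steps: [0, 0, 0, -0.005, 0, 0, 0, 0, -0.005, 0]

```text
clock: 10.25
position: [0.5146, -0.0202, 0.1808]
ee_rot: [-1.079, 1.391, -1.39]
force: [-7.7, 1.8, 21.6]
width: 0.47
```

21.6 N at 0.1808 m, with a sharp rise onto the stop. Release, rise, and check its height and yaw.

Request:
carry_out:
  steps: [0.7, 0, 0, 0.005, 0, 0.7, 0, 0, 0.005, 0, 1, 0, 0, 0.005, 0, 1, 0, 0, 0.005, 0, 1, 0, 0, 0.005, 0, 1, 0, 0, 0.005, 0]

```text
clock: 10.85
position: [0.5144, -0.0202, 0.1796]
ee_rot: [-1.081, 1.39, -1.39]
force: [-0.5, -0.1, 0.2]
width: 0.942
```

Request:
carry_out:
  steps: [1, 0, 0, 0.3, 0, 1, 0, 0, 0.6, 0, 1, -0.1, -0.4, 0.9, 0, 1, -0.2, -0.8, 0.9, 0, 1, -0.2, -0.8, 0.9, 0, 1, -0.2, -0.8, 0.9, 0]

```text
clock: 11.45
position: [0.4942, -0.101, 0.2699]
ee_rot: [-1.079, 1.392, -1.392]
force: [0.0, 0.1, -0.8]
width: 1.001
```

```bash
python3 m.py | head -1
python3 - <<'E'
from h import *
w=np.load('pot.npy'); c=np.array([.5143,-.0196]); d=w[:,:2]-c; a=np.radians(-14.3); X=d@[np.cos(a),np.sin(a)]; Y=d@[-np.sin(a),np.cos(a)]
b=w[(abs(X)<.03)&(abs(Y)<.012)&(w[:,2]>.185)]; print(len(b),cv2.minAreaRect(b[:,:2].astype(np.float32)*1000),np.percentile(b[:,2],[10,50,90]))
r=w[(np.hypot(X,Y)<.023)&(np.hypot(X,Y)>.017)&(abs(Y)>.009)&(w[:,2]<.182)&(w[:,2]>.17)]; print('rim',np.percentile(r[:,2],[20,50,80]),len(r))
for sg in(1,-1):
    k=(sg*Y>.04)&(abs(X)<.012)&(w[:,2]>.15); print(sg,np.degrees(np.arctan(np.polyfit(sg*Y[k],w[k,2],1)[0])),X[k].mean())
E
```

```text
[ 0.4941605  -0.10096001  0.26985532] [ 0.00959251  0.12117755 -0.7913354 ] 1.000680072023548 -14.42182638784534
1013 ((514.6934814453125, -19.662521362304688), (13.597826957702637, 43.34172821044922), 75.41932678222656) [0.19523778 0.19633869 0.19726758]
rim [0.17519352 0.17620233 0.17694902] 676
1 14.615883318249857 -9.194603700247116e-05
-1 18.965682992804762 0.00018222265607188216
```

The bar top is at 0.1963 m, exactly 20 mm over the rim, so the plug is home. Its centre is within 0.4 mm and its yaw is -14.6°. Now I'll turn 90° and line up over the arms.

Request:
carry_out:
  steps: [1, 0.1, 0.4, 0, 0.15, 1, 0.203, 0.81, 0, 0.33, 1, 0.203, 0.81, 0, 0.52, 1, 0.203, 0.81, 0, 0.71, 1, 0.203, 0.81, 0, 0.9, 1, 0.203, 0.81, 0, 1, 1, 0.203, 0.81, 0, 1]

```text
clock: 12.2
position: [0.5147, -0.0177, 0.2691]
ee_rot: [-1.418, 0.804, -0.802]
force: [1.3, 0.6, 0.4]
width: 1.002
```

Request:
carry_out:
  steps: [1, 0, 0, 0, 0.19, 1, 0, 0, 0, 0.38, 1, 0, 0, 0, 0.57, 1, 0, 0, 0, 0.76, 1, 0, 0, 0, 0.95, 1, 0, 0, 0, 1, 1, 0, 0, 0, 1, 1, 0, 0, 0, 1]

```text
clock: 13.0
position: [0.5147, -0.0186, 0.2694]
ee_rot: [-1.562, 0.198, -0.197]
force: [-0.1, -0.8, 0.2]
width: 0.996
```

Run:
```python
from h import *
s=arm.observe(); R=Ro.from_rotvec(s['ee_rot']).as_matrix(); print(s['position'],s['joints'],np.degrees(np.arctan2(R[1,2],R[0,2])),R[2])
```

```text
[ 0.51469265 -0.01859442  0.26944776] [-0.40066791  0.22008278  0.40993576  1.79900772 -0.09587721  1.14251709
  1.35966876] 75.58938150957577 [-5.53269032e-04 -9.99999845e-01 -6.26445315e-05]
```

Request:
carry_out:
  steps: [1, -0.002, -0.01, -0.3, 0, 1, -0.002, -0.01, -0.6, 0, 1, -0.002, -0.01, -0.72, 0, 1, -0.002, -0.01, -0.76, 0, 1, -0.002, -0.01, -0.8, 0, 1, -0.002, -0.01, -0.84, 0, 1, -0.002, -0.01, -0.88, 0, 1, -0.002, -0.01, -0.92, 0, 1, -0.002, -0.01, -0.92, 0]

```text
clock: 13.9
position: [0.5162, -0.02, 0.1794]
ee_rot: [-1.561, 0.193, -0.199]
force: [1.4, 0.6, 4.4]
width: 0.997
```

Request:
carry_out:
  steps: [1, -0.01, 0, -0.04, 0, 1, -0.01, 0, -0.08, 0, 1, -0.01, 0, -0.12, 0, 1, -0.01, 0, -0.16, 0, 1, -0.01, 0, -0.2, 0, 1, -0.01, 0, -0.2, 0]

```text
clock: 14.5
position: [0.516, -0.0201, 0.1595]
ee_rot: [-1.561, 0.192, -0.2]
force: [1.7, 0.2, 4.9]
width: 1.002
```

Request:
carry_out:
  steps: [1, 0, 0, -0.03, 0, 1, 0, 0, -0.06, 0, 1, 0, 0, -0.09, 0, 1, 0, 0, -0.12, 0, 1, 0, 0, -0.12, 0]

```text
clock: 15.0
position: [0.5156, -0.0201, 0.1472]
ee_rot: [-1.561, 0.192, -0.199]
force: [1.1, 0.5, 4.1]
width: 1.0
```

Request:
carry_out:
  steps: [1, 0, 0, -0.03, 0, 1, 0, 0, -0.06, 0, 1, 0, 0, -0.08, 0, 1, 0, 0, -0.08, 0]

```text
clock: 15.4
position: [0.5152, -0.0201, 0.139]
ee_rot: [-1.561, 0.193, -0.199]
force: [1.0, -0.3, 3.2]
width: 1.003
```

Request:
carry_out:
  steps: [0.9, 0, 0, 0, 0, 0.9, 0, 0, 0, 0, 0.84, 0, 0, 0, 0, 0.84, 0, 0, 0, 0, 0.8, 0, 0, 0, 0, 0.8, 0, 0, 0, 0]
  grip_force: 20

```text
clock: 16.0
position: [0.5132, -0.0202, 0.1375]
ee_rot: [-1.562, 0.196, -0.195]
force: [2.1, -0.6, -4.2]
width: 0.802
```

Request:
carry_out:
  steps: [0.76, 0, 0, 0.01, 0, 0.76, 0, 0, 0.01, 0, 0.72, 0, 0, 0.01, 0, 0.72, 0, 0, 0.01, 0, 0.69, 0, 0, 0.01, 0, 0.69, 0, 0, 0.01, 0]

```text
clock: 16.6
position: [0.5129, -0.0195, 0.1383]
ee_rot: [-1.562, 0.196, -0.194]
force: [-0.4, 3.0, -10.2]
width: 0.693
```

Request:
carry_out:
  steps: [0.66, 0, 0, 0, 0, 0.66, 0, 0, 0, 0, 0.63, 0, 0, 0, 0, 0.63, 0, 0, 0, 0, 0.63, 0, 0, 0, 0, 0.63, 0, 0, 0, 0]

```text
clock: 17.2
position: [0.5132, -0.0187, 0.1383]
ee_rot: [-1.561, 0.196, -0.194]
force: [1.2, 5.0, -11.7]
width: 0.67
```

Request:
carry_out:
  steps: [0.6, 0.002, 0.008, 0, 0, 0.6, 0.002, 0.008, 0, 0, 0.6, 0.002, 0.008, 0, 0, 0.6, 0.002, 0.008, 0, 0]
  grip_force: 25

```text
clock: 17.6
position: [0.5132, -0.0187, 0.1383]
ee_rot: [-1.561, 0.196, -0.194]
force: [0.2, 4.9, -15.1]
width: 0.673
```

Request:
carry_out:
  steps: [0.75, 0, 0, 0, 0, 0.85, 0, 0, 0, 0, 1, 0, 0, 0, 0, 1, 0, 0, 0, 0, 1, 0, 0, 0, 0, 1, 0, 0, 0, 0, 1, 0, 0, 0, 0]

```text
clock: 18.3
position: [0.5138, -0.0195, 0.1388]
ee_rot: [-1.562, 0.196, -0.196]
force: [-0.0, 0.3, -0.6]
width: 1.004
```

Request:
carry_out:
  steps: [1, 0, 0, 0.3, 0, 1, 0, 0, 0.6, 0, 1, 0, 0, 0.9, 0, 1, 0, 0, 1, 0, 1, 0, 0, 1, 0]

```text
clock: 18.8
position: [0.5146, -0.0193, 0.2399]
ee_rot: [-1.561, 0.193, -0.198]
force: [-0.1, 0.6, -0.7]
width: 0.997
```

Request:
carry_out:
  steps: [1, 0.4, -0.1, 0.3, 0, 1, 0.8, -0.2, 0.3, 0, 1, 0.9, -0.2, 0.3, 0, 1, 0.9, -0.2, 0.3, 0, 1, 0.9, -0.2, 0.3, 0]

```text
clock: 19.3
position: [0.6025, -0.0392, 0.267]
ee_rot: [-1.562, 0.198, -0.193]
force: [0.7, 0.1, 1.6]
width: 1.005
```

```bash
cp w3.png . 2>/dev/null; python3 m.py|head -1
python3 - <<'E'
from h import *
w=np.load('pot.npy'); c=np.array([.5145,-.0196]); d=w[:,:2]-c; a=np.radians(-14.3); X=d@[np.cos(a),np.sin(a)]; Y=d@[-np.sin(a),np.cos(a)]
b=w[(abs(X)<.03)&(abs(Y)<.012)&(w[:,2]>.185)]; print(len(b),cv2.minAreaRect(b[:,:2].astype(np.float32)*1000),np.percentile(b[:,2],[10,50,90]))
for sg in(1,-1):
    for lo,hi in((.115,.135),(.135,.155),(.155,.172)):
        k=(abs(X)<.012)&(sg*Y>.02)&(w[:,2]>lo)&(w[:,2]<hi); print(sg,lo,k.sum(),np.percentile(sg*Y[k],[5,50,95,99]).round(4) if k.sum()>3 else '')
grab('scene'); im,P=cloud('scene'); q=P.reshape(-1,3); q=q[np.isfinite(q).all(1)]; d=q[:,:2]-c; X=d@[np.cos(a),np.sin(a)]; Y=d@[-np.sin(a),np.cos(a)]
for sg in(1,-1):
    k=(np.abs(X)<.02)&(sg*Y>.01)&(sg*Y<.09)&(q[:,2]>.11)&(q[:,2]<.2); print('scene',sg,k.sum(),(sg*Y[k]).max())
im2=np.load('wrist.npz')['im']
cv2.imwrite('pics/f.png',np.hstack([im2[0:250,130:380],cv2.resize(im[165:265,160:260],(250,250),interpolation=3)])[...,::-1])
E
```

```text
[ 0.60247349 -0.03921683  0.26703585] [0.69929233 0.07307044 1.55005428] 1.0052698999154386 75.71751630082842
1023 ((514.5545043945312, -20.09966278076172), (13.806591033935547, 43.05378341674805), 75.66513061523438) [0.19532814 0.19636803 0.19735456]
1 0.115 0 
1 0.135 2 
1 0.155 66 [0.0219 0.0288 0.0306 0.0307]
-1 0.115 0 
-1 0.135 1 
-1 0.155 71 [0.0218 0.028  0.0306 0.0307]
scene 1 166 0.03113112874278588
scene -1 202 0.030855134090099125
```

View pics/f.png

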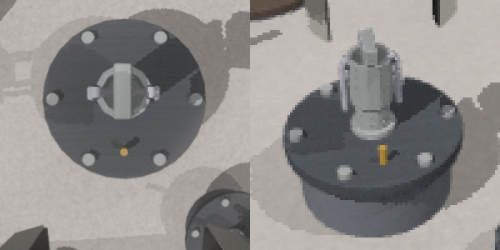

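Both arms lie along the coupler at (93,93) and (153,93) in the left crop. Their outer faces are ±31 mm from the axis (62 mm over both), and the plug is unmoved with its top at 0.1964 m. Handing in.

```bash
python3 -c "
from cell import arm
print(arm.sign_off())"
```

```text
the job is handed in; nothing more can be done
None
```

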